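# Chain a cam carrier under the long drop link

## Robot

A 7-joint arm with a two-finger parallel gripper is mounted at the origin on the work surface. World frame = base frame: x ahead of the robot, y to its left, z up, the work surface at z = 0. Lengths are in mm, angles in rad, forces in N, time in s.
With the tool pointing down it reaches from about 425 to 1025 mm from the base axis. Payload 3.6 kg.
Tool frame: the origin (TCP) lies midway between the tips of the shut fingers; the grasp point (between the pads) lies ctrl.pinch_z behind it (ctrl.pinch_z is the distance from the TCP to the grasp point, in mm); z points along the fingers, y is the line along which they close (so a half turn about z gives the same grasp; the last joint's range is limited). The gripper opens to 85 mm and grips with 20 to 120 N. Pads are 22 mm wide; open, the fingers measure 114 mm over their backs; the gripper's body (76 mm by 85 mm) begins 54 mm behind the grasp point. The pads swing forward as they close: fully open they stand 13 mm farther back than shut.
Start: joints at [-1.24, 0.591, 0.048, 1.609, -0.033, 0.943, -0.034], TCP at [298.796, 660.568, 231.302] pointing down, gripper open.
Joint ranges: [-2.69, 2.69], [-0.47, 2.24], [-1.27, 1.36], [0.19, 2.51], [-1.53, 4.68], [0.08, 2.07], [-3.09, 3.09]. Speed limits (rad/s): [2.57, 2.57, 3.14, 3.14, 3.14, 3.14, 3.14].

## Interface

Orientations are given as a 3x3 rotation matrix whose columns are the frame's x, y, z axes.
In Python, from station import ctrl gives the robot as it stands.
- The arm moves only by the tool carry_out, never from a script. Its argument "deltas" is a list of rows, each an object with "grip": the finger opening in cm, from 0 to 8.54; "translation": the shift along the tool's x, y, z in cm, a list of three; "dr": the turn, a rotation vector about the tool's x, y, z in degrees, a list of three. A call has 1 to 20 rows; each row is the pose to reach, as a shift and turn from the pose commanded when the call began, along the tool's axes at that moment; what a row does not reach only later rows make up. A row lasts 1/10 s, in which the tool goes at most 50 mm and 8.59 degrees, less where a joint would pass 70% of its speed; a pose out of reach is approached as far as the arm can. A call with a gripper value outside its range is refused whole. The fingers move at their own pace and stop on an object; the grip force is fixed at half the most. Time passes only in rows, so rows that repeat a pose let the fingers close. It gives the time, the measured TCP pose, the force, the opening and the grip force at its end, in the units of the state.
- ctrl.get_obs(): the state, without advancing time (a new reading comes with each control period).
- ctrl.grab_frame(name): name is "scene" or "top"; returns a dict with "color" (480x640x3 uint8, red, green, blue), "depth" (480x640 float32, mm along the optical axis (not along the pixel's ray), 0 where there is no reading), "camera_matrix" (3x3 intrinsics, pixels), "k1" (the pictures are not rectified: a ray, as slopes to the right and down, at radius r is drawn at 1 + k1 r^2 times it, then the intrinsics apply), "extrinsics" (4x4, takes a point from camera to world coordinates). Camera axes: x right, y down, z forward; pixel columns grow to the right and rows downward; lengths in mm; the calibration is good to about 2 mm. A picture is of the moment at which its call begins.
- ctrl.hand_in(): hands the job in; it is judged then, once.
The state is a dict: "time": time; "joint_positions": joint angles; "qvel": joint speeds; "tau": joint torques, N m; "eef_pos": TCP position; "ee_rot": TCP orientation; "ft_force": force on the tool from outside, world axes, zero at the start; "moment": the same for the moment, N m; "finger_gap": opening from 0.0 (shut) to 1.0 (fully open); "gripper_force": force on a finger pad.
Only numpy, scipy, OpenCV 4.12 (cv2) and the standard library are available. Lean on these libraries where they do the work, as an engineer would, in place of code of your own. Each camera call takes 0.05 s, during which the arm holds its last target. There are 200 camera calls.

## Task

Pick up the cam carrier that stands on the round disc (not the square or the bar-shaped one) and hang its hook in the lower loop of the longer of the two drop links on the bench rack. Leave it hanging there freely, one below the other, and let go.

Things in the scene. Friction and masses are not known exactly. Their poses are not given: they have to be found in the camera images.
- disc_carrier_grip (a point): Centre of the black grip (x 22, y 16, z 60 mm; pinch the faces along +-y) on the post of the loose disc carrier, 0.25 kg, which stands on a flat round disc 84 mm wide, 14 mm thick, centred 100 mm along x from here. 85 mm above the carrier's underside. z up, x level from grip to hook. Two like carriers stand near it, one on a square plate, one on a narrow bar.
- disc_carrier_saddle (a point): Saddle of that carrier's hook: centre of its 8 mm round steel arm at its highest point, 80 mm along x and 26 mm up from the grip's centre; same axes. From there the arm slopes gently down to the grip, and ahead turns down into a tip that reaches 27 mm ahead of and 28 mm below this point. The centre of mass is below the saddle: hung here it stays upright.
- long_link_loop (a point): Lowest point (bar centre) of the closed upright wire loop, 8 mm steel bar, under the long link. x: level through the loop, away from the robot; y: along the rail; z: up the link. Opening 66 mm wide, from 4 to 84 mm above this point at mid-width, about 55 mm high at the sides; the bottom bar is a shallow V rising 15 mm to the sides. A hung carrier's saddle is 8 mm above this point.
- long_link_pin (a point): Pivot pin at the top of the long link (flat steel strap, 18 mm wide, with the loop below), 170 mm above the loop point, 390 mm above the bench. The link swings freely fore and aft on it; the rack's blue rail is 45 mm behind it. The other link is 70 mm shorter with a like loop. The space in front of the loops, towards the robot, is free higher than 130 mm above the bench.
Not all that is in view belongs to the job. What is shaped like the part that bears disc_carrier_grip but green is not meant.

How it is judged (in metres and radians):
At the end, for the whole second after the job is handed in: The disc carrier hangs by its hook from the long link's lower loop: saddle on the loop's bottom bar (within 18 mm fore and aft, 30 mm sideways, 2 to 30 mm above the bar's lowest point), carrier within 17 and link within 11 degrees of vertical, and it stays so (x of disc_carrier_saddle in the frame of long_link_loop between -0.018 and 0.018 m and y of disc_carrier_saddle in the frame of long_link_loop between -0.03 and 0.03 m and z of disc_carrier_saddle in the frame of long_link_loop between 0.002 and 0.03 m and angle between disc_carrier_saddle's own z axis and vertical below 0.3 rad and angle between long_link_loop's own z axis and vertical below 0.2 rad); the robot touches nothing.
It also fails if it takes over 48 s, if anything falls off the work surface, if the arm or the gripper's body presses on something with over 40 N, if the wrist force passes 120 N, or if a joint passes its speed limit or range.

## Working session

There is one attempt and no reset: what is moved stays moved. The work goes in short steps, Python scripts to look and compute and a tool call to move; the robot and the scene stay as the last step left them, time stands still between calls to the robot, and variables do not carry over. Pictures are saved under pics/ and viewed, at most 10 in all, crops included, and the job is handed in when it is done.

Besides the shell and the picture viewer there is one more tool, called after ">>>" as a command line: name --argument value ..., lists and objects as JSON in quotes. carry_out: Moves the arm, as the interface text tells. Its arguments: {"type":"object","properties":{"deltas":{"type":"array"}},"required":["deltas"]}

```bash
mkdir -p pics; cat > h.py <<'E'
import numpy as np, cv2, pickle
from station import ctrl
def grab(n):
    f=ctrl.grab_frame(n); pickle.dump(f,open(n+'.pkl','wb')); return f
def load(n): return pickle.load(open(n+'.pkl','rb'))
def pts(f):
    K=np.array(f['camera_matrix']);v,u=np.mgrid[0:480,0:640]
    d=f['depth'];k=f['k1']
    p=np.stack([(u-K[0,2])/K[0,0],(v-K[1,2])/K[1,1]],-1)
    q=p.copy()
    for _ in range(10): q=p/(1+k*(q**2).sum(-1,keepdims=True))
    c=np.concatenate([q,np.ones(q.shape[:2]+(1,))],-1)*d[...,None]
    T=np.array(f['extrinsics']); w=c@T[:3,:3].T+T[:3,3]
    w[d==0]=np.nan; return w
def proj(f,P):
    T=np.linalg.inv(np.array(f['extrinsics']));c=np.asarray(P)@T[:3,:3].T+T[:3,3]
    q=c[...,:2]/c[...,2:]; q=q*(1+f['k1']*(q**2).sum(-1,keepdims=True));K=np.array(f['camera_matrix'])
    return q*[K[0,0],K[1,1]]+[K[0,2],K[1,2]]
E
python3 - <<'E'
from h import *
for n in('scene','top'):
    f=grab(n);cv2.imwrite(f'pics/{n}1.png',cv2.cvtColor(f['color'],4));print(n,f['k1'],np.round(f['camera_matrix'],1).tolist(),np.round(f['extrinsics'],3).tolist())
o=ctrl.get_obs();print(o,ctrl.pinch_z)
E
```

```text
scene 0.048287156442814505 [[513.9, 0.0, 314.1], [0.0, 513.9, 244.7], [0.0, 0.0, 1.0]] [[0.432, 0.669, -0.605, 1113.345], [0.901, -0.306, 0.306, -388.396], [0.02, -0.678, -0.735, 1015.727], [0.0, 0.0, 0.0, 1.0]]
top -0.03355535555610137 [[433.7, 0.0, 315.4], [0.0, 433.7, 239.2], [0.0, 0.0, 1.0]] [[0.006, -0.999, 0.051, 431.399], [-1.0, -0.006, -0.017, -40.203], [0.018, -0.05, -0.999, 1084.724], [0.0, 0.0, 0.0, 1.0]]
{'time': 0.1, 'joint_positions': array([-1.23948247,  0.59203255,  0.04831482,  1.60968126, -0.03334244,
        0.9427316 , -0.03366932]), 'qvel': array([-8.01442504e-04, -1.94995458e-03, -9.27850011e-04, -1.65594124e-03,
        3.28059766e-04,  2.58796284e-04, -4.03760441e-05]), 'tau': array([ 4.96351815e-03, -5.49995828e+01,  1.55334357e+00, -1.98824197e+01,
        9.72893526e-03,  3.84960818e-03, -1.74386553e-06]), 'eef_pos': array([298.48864265, 659.88326205, 230.25657322]), 'ee_rot': array([[-9.11147491e-01,  4.12079684e-01, -7.64482029e-04],
       [ 4.12080384e-01,  9.11145515e-01, -1.89911831e-03],
       [-8.60336996e-05, -2.04540493e-03, -9.99997904e-01]]), 'ft_force': array([ 0.44104687,  0.18945062, -0.29117617]), 'moment': array([-0.02378947,  0.05530029,  0.02522745]), 'gripper_force': 0.0, 'finger_gap': 0.9971692143811283} 18.700000000000003
```

View pics/scene1.png

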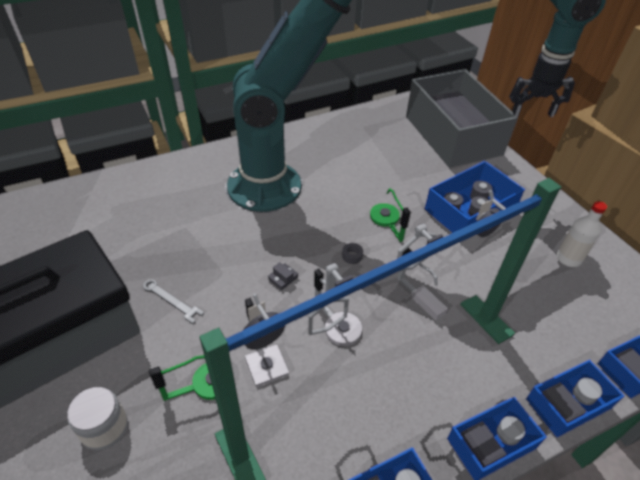

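View pics/top1.png

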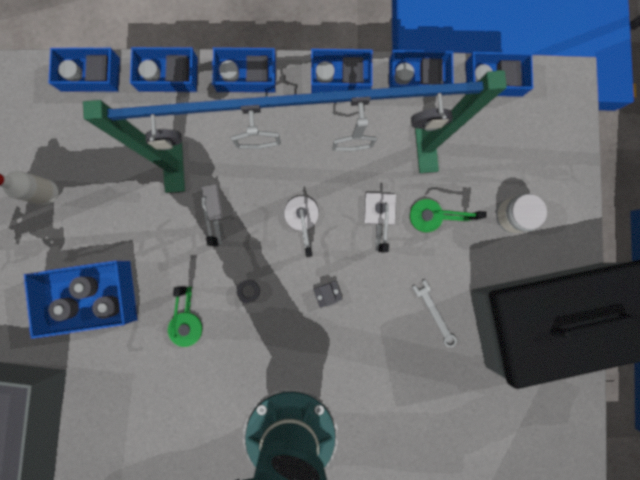

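The scene view shows the rack (rail from (215,345) to (545,195)) with the carriers in front of it. The top view has three white carriers: bar at (210,215), disc at (302,213) with its grip at (308,250), and square at (380,208) with its grip at (383,248). It also shows two links with loops at about (256,140) and (354,143). The disc carrier fits because it has a round white plate; the green ones are decoys. I'll confirm this in a crop and measure the depths.

```bash
python3 - <<'E'
from h import *
f=load('top');c=cv2.cvtColor(f['color'],4)[80:265,190:410];a=cv2.resize(c,None,fx=3.6,fy=3.2,interpolation=2)
cv2.imwrite('pics/c1.png',cv2.resize(c,None,fx=3.2,fy=3.2,interpolation=2))
f2=load('scene');c=cv2.cvtColor(f2['color'],4)[210:400,230:460];cv2.imwrite('pics/c2.png',cv2.resize(c,None,fx=3.15,fy=3.15,interpolation=2))
w=pts(f)
# all points near the disc carrier and above table
m=np.zeros((480,640),bool);m[185:258,280:325]=1
for lo,hi in((5,25),(40,80),(80,118),(118,140)):
    s=m&(w[...,2]>lo)&(w[...,2]<hi)
    v,u=np.nonzero(s);P=w[s]
    print(lo,hi,len(P),np.round(np.median(P,0),1) if len(P) else '',np.round(P.min(0)) if len(P) else '',np.round(P.max(0)) if len(P) else '')
for (x0,x1) in((228,290),(328,385)):
    m[:]=0;m[95:155,x0:x1]=1
    s=m&(w[...,2]>150)
    P=w[s];b=np.digitize(P[:,2],np.arange(150,460,20))
    for k in np.unique(b):
        q=P[b==k];print(x0,130+20*k,len(q),np.round(q.mean(0)),np.round(q.min(0)),np.round(q.max(0)))
E
```

```text
5 25 903 [550.3 -22.6  15.1] [444. -81.   5.] [622.  30.  25.]
40 80 0   
80 118 199 [488.2 -33.8 110.6] [441. -50.  89.] [556. -19. 118.]
118 140 13 [451.8 -40.8 118.4] [443. -50. 118.] [530. -27. 121.]
228 290 177 [642.  53. 302.] [636.  11. 291.] [650.  91. 310.]
228 310 31 [640.  54. 320.] [635.  11. 311.] [646.  91. 330.]
228 330 30 [640.  50. 341.] [636.  11. 330.] [647.  91. 349.]
228 350 119 [642.  49. 363.] [636.  12. 350.] [650.  91. 370.]
228 370 167 [661.  47. 381.] [637.  -8. 370.] [688.  92. 390.]
228 390 881 [680.  44. 399.] [635.  -8. 390.] [700.  90. 406.]
328 210 50 [ 658. -129.  227.] [ 654. -151.  221.] [ 662. -113.  230.]
328 230 103 [ 658. -128.  236.] [ 651. -167.  230.] [665. -86. 249.]
328 250 26 [ 656. -129.  261.] [ 651. -168.  250.] [662. -87. 270.]
328 270 32 [ 656. -126.  283.] [ 651. -167.  272.] [666. -86. 290.]
328 290 141 [ 657. -124.  300.] [ 651. -166.  290.] [665. -88. 310.]
328 310 38 [ 656. -126.  320.] [ 655. -135.  310.] [ 660. -117.  329.]
328 330 38 [ 656. -127.  341.] [ 655. -136.  331.] [ 660. -118.  350.]
328 350 40 [ 656. -126.  360.] [ 655. -136.  351.] [ 659. -118.  370.]
328 370 98 [ 686. -119.  384.] [ 653. -164.  370.] [701. -72. 390.]
328 390 518 [ 686. -117.  398.] [ 651. -163.  390.] [701. -71. 406.]
```

View pics/c1.png

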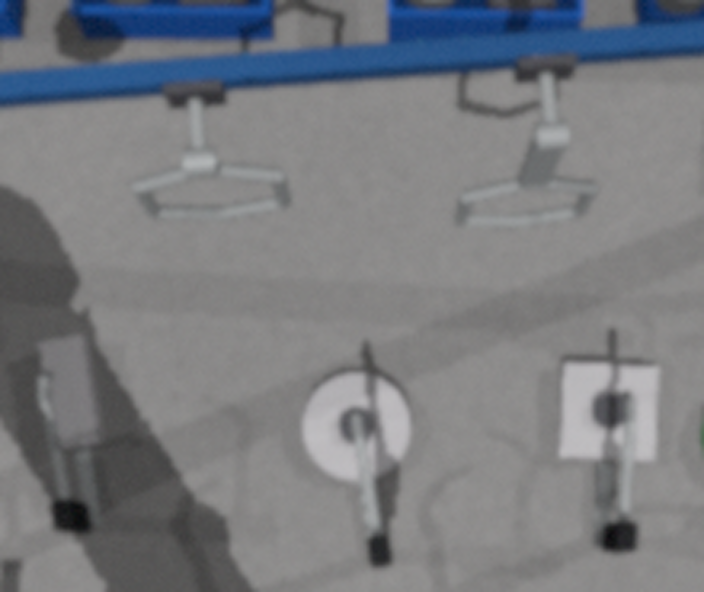

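View pics/c2.png

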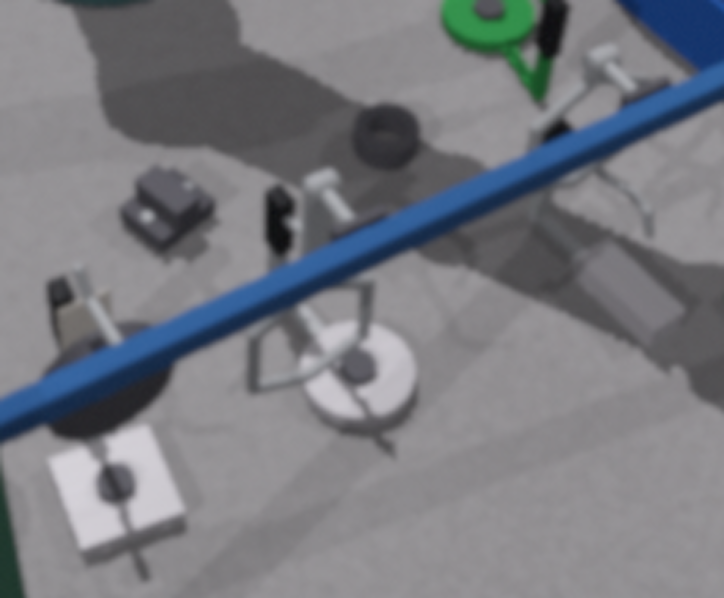

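The crops confirm the target. The disc carrier is the middle one: round plate at top (302,213), grip at (308,251). The square one is at (380,208) and the bar one at (212,203). The long link is the right-hand one in the top view, with its loop bar at about z 224 and y -127, while the left loop bottoms at about 291. Next I'll work out the exact frames and tool-frame moves.

```bash
cat >> h.py <<'E'
def rel(P,R0,p0): # world TCP -> cm in tool axes
    return np.round(R0.T@(np.asarray(P)-p0)/10,2)
E
python3 - <<'E'
from h import *
f=load('top');w=pts(f);c=f['color'].astype(int)
m=np.zeros((480,640),bool);m[190:240,275:325]=1
s=m&(w[...,2]>9)&(w[...,2]<25)&(c.min(-1)>150)
P=w[s];(x,y),r=cv2.minEnclosingCircle(P[:,:2].astype(np.float32));print('disc',len(P),np.median(P,0),x,y,r)
m[:]=0;m[240:262,298:320]=1
s=m&(w[...,2]>100)&(c.max(-1)<70)
P=w[s];print('grip',len(P),P.mean(0),P.min(0),P.max(0),np.percentile(P,[5,95],axis=0).tolist())
g=P.mean(0)
print('rect',cv2.minAreaRect(P[:,:2].astype(np.float32)))
print('yaw',np.degrees(np.arctan2(y-g[1],x-g[0])),np.hypot(y-g[1],x-g[0]))
# hook arm steel
m[:]=0;m[205:246,290:320]=1
s=m&(w[...,2]>85);P=w[s];print('arm',np.polyfit(P[:,0],P[:,1],1),len(P))
# long loop
m[:]=0;m[125:155,328:385]=1
s=m&(w[...,2]>205)&(w[...,2]<250);P=w[s];k=np.polyfit(P[:,1],P[:,0],1);print('loop',k,np.degrees(np.arctan(-k[0])),np.median(P,0),(P[:,1].min()+P[:,1].max())/2, P[np.abs(P[:,1]+127)<6].mean(0))
m[:]=0;m[80:120,120:470]=1
s=m&(w[...,2]>392)&(c[...,2]>c[...,0]+40);P=w[s];k=np.polyfit(P[:,1],P[:,0],1);print('rail',np.degrees(np.arctan(-k[0])),len(P),P.mean(0))
s=(w[...,2]<8);s[:180]=0;print('table',np.median(w[s],0))
E
```

```text
disc 606 [552.65337638 -14.19129096  15.25290048] 543.6372680664062 -25.290576934814453 47.659141540527344
grip 46 [453.39897445 -41.30623506 116.30166751] [445.14173397 -47.46479101 110.13666544] [463.23467703 -36.21263191 121.34016982] [[445.16809105130324, -46.875689570944594, 113.68163197740213], [462.45879509827546, -36.24167874720771, 118.9756220153607]]
rect ((454.1864013671875, -41.83676528930664), (18.05440902709961, 11.170668601989746), 0.3611074984073639)
yaw 10.064160478146778 91.64851848584271
arm [   0.18433671 -124.44567533] 137
loop [-8.86020719e-02  6.46359694e+02] 5.063302871029106 [ 657.8484545  -129.84948173  232.52841434] -126.54353959138163 [ 658.2344325  -126.83401029  225.3178497 ]
rail 5.014303157188812 3290 [692.79961471 -17.86794114 399.60400291]
table [254.94756868 -69.77762695   1.01478771]
```

```bash
python3 - <<'E'
from h import *
o=ctrl.get_obs();R=o['ee_rot'];p=np.array([298.796,660.568,231.302])
print(rel([540,350,232],R,p),rel([453.5,-41,232],R,p))
f=load('top');print(proj(f,[[551.9,-22.6,14],[453.5,-41,115],[532,-26.5,111]]), np.degrees(np.arctan2(R[1,0],R[0,0])))
E
```

```text
[-3.478e+01 -1.836e+01 -3.000e-02] [-4.301e+01 -5.755e+01  5.000e-02]
[[300.91595121 212.45843992]
 [308.12324906 251.27022897]
 [301.90989034 216.4337892 ]] 155.66441145624162
```

>>> carry_out --deltas '[{"grip":8.5,"translation":[-8.7,-4.6,0],"dr":[0,0,8]},{"grip":8.5,"translation":[-17.4,-9.2,0],"dr":[0,0,16]},{"grip":8.5,"translation":[-26.1,-13.8,0],"dr":[0,0,32]},{"grip":8.5,"translation":[-34.8,-18.4,0],"dr":[0,0,40]},{"grip":8.5,"translation":[-34.8,-18.4,0],"dr":[0,0,48]},{"grip":8.5,"translation":[-34.8,-18.4,0],"dr":[0,0,56]},{"grip":8.5,"translation":[-34.8,-18.4,0],"dr":[0,0,64]},{"grip":8.5,"translation":[-34.8,-18.4,0],"dr":[0,0,72]},{"grip":8.5,"translation":[-36.5,-26,0],"dr":[0,0,80]},{"grip":8.5,"translation":[-38,-34,0],"dr":[0,0,88]},{"grip":8.5,"translation":[-39.8,-42,0],"dr":[0,0,96]},{"grip":8.5,"translation":[-41.4,-50,0],"dr":[0,0,104]},{"grip":8.5,"translation":[-43,-57.55,0],"dr":[0,0,112]},{"grip":8.5,"translation":[-43,-57.55,0],"dr":[0,0,120]},{"grip":8.5,"translation":[-43,-57.55,0],"dr":[0,0,128]},{"grip":8.5,"translation":[-43,-57.55,0],"dr":[0,0,136]},{"grip":8.5,"translation":[-43,-57.55,0],"dr":[0,0,145.3]},{"grip":8.5,"translation":[-43,-57.55,0],"dr":[0,0,145.3]},{"grip":8.5,"translation":[-43,-57.55,0],"dr":[0,0,145.3]},{"grip":8.5,"translation":[-43,-57.55,0],"dr":[0,0,145.3]}]'

```text
time: 2.1
eef_pos: [453.8, -39.5, 231.1]
ee_rot: [[0.983, 0.185, -0.0], [0.185, -0.983, 0.0], [-0.0, -0.0, -1.0]]
ft_force: [0.2, -0.5, 0.8]
finger_gap: 0.997
gripper_force: 0.0
```

>>> carry_out --deltas '[{"grip":8.5,"translation":[0,0.1,3],"dr":[0,0,0]},{"grip":8.5,"translation":[0,0.1,6],"dr":[0,0,0]},{"grip":8.5,"translation":[0,0.1,9],"dr":[0,0,0]},{"grip":8.5,"translation":[0,0.1,11],"dr":[0,0,0]},{"grip":8.5,"translation":[0,0.1,13],"dr":[0,0,0]},{"grip":8.5,"translation":[0,0.1,15],"dr":[0,0,0]},{"grip":8.5,"translation":[0,0.1,16.5],"dr":[0,0,0]},{"grip":8.5,"translation":[0,0.1,16.5],"dr":[0,0,0]},{"grip":8.5,"translation":[0,0.1,16.5],"dr":[0,0,0]},{"grip":4,"translation":[0,0.1,16.5],"dr":[0,0,0]},{"grip":2.5,"translation":[0,0.1,16.5],"dr":[0,0,0]},{"grip":0,"translation":[0,0.1,16.5],"dr":[0,0,0]},{"grip":0,"translation":[0,0.1,16.5],"dr":[0,0,0]},{"grip":0,"translation":[0,0.1,16.5],"dr":[0,0,0]},{"grip":0,"translation":[0,0.1,16.5],"dr":[0,0,0]},{"grip":0,"translation":[0,0.1,16.5],"dr":[0,0,0]},{"grip":0,"translation":[0,0.1,16.5],"dr":[0,0,0]},{"grip":0,"translation":[0,0.1,16.5],"dr":[0,0,0]}]'

```text
time: 3.9
eef_pos: [453.7, -41.7, 66.7]
ee_rot: [[0.984, 0.181, 0.0], [0.181, -0.984, 0.001], [0.0, -0.001, -1.0]]
ft_force: [-0.5, 1.8, 5.7]
finger_gap: 0.18
gripper_force: 58.4
```

>>> carry_out --deltas '[{"grip":0,"translation":[0,0,-1],"dr":[0,0,0]},{"grip":0,"translation":[0,0,-2.5],"dr":[0,0,0]},{"grip":0,"translation":[0,0,-4.5],"dr":[0,0,0]},{"grip":0,"translation":[0,0,-7],"dr":[0,0,0]},{"grip":0,"translation":[0,0,-9.5],"dr":[0,0,0]},{"grip":0,"translation":[0,0,-12],"dr":[0,0,0]},{"grip":0,"translation":[0,0,-14],"dr":[0,0,0]},{"grip":0,"translation":[0,0,-15.5],"dr":[0,0,0]},{"grip":0,"translation":[0,0,-16],"dr":[0,0,0]},{"grip":0,"translation":[0.4,1.3,-16],"dr":[0,0,1]},{"grip":0,"translation":[1,3.3,-16],"dr":[0,0,2]},{"grip":0,"translation":[1.6,5.3,-16],"dr":[0,0,3]},{"grip":0,"translation":[2.2,7.3,-16],"dr":[0,0,4]},{"grip":0,"translation":[2.7,9.3,-16],"dr":[0,0,5]},{"grip":0,"translation":[3,10.4,-16],"dr":[0,0,5.4]},{"grip":0,"translation":[3,10.6,-16],"dr":[0,0,5.4]},{"grip":0,"translation":[3,10.6,-16],"dr":[0,0,5.4]},{"grip":0,"translation":[3,10.6,-16],"dr":[0,0,5.4]}]'

```text
time: 5.7
eef_pos: [501.3, -139.6, 225.8]
ee_rot: [[0.996, 0.088, -0.002], [0.088, -0.996, 0.001], [-0.002, -0.002, -1.0]]
ft_force: [0.3, 0.4, -3.4]
finger_gap: 0.181
gripper_force: 58.9
```

```bash
python3 - <<'E'
from h import *
a=[]
for n,(v,u) in (('scene',(210,230)),('top',(90,290))):
    f=grab(n);c=cv2.cvtColor(f['color'],4)[v:v+190,u:u+130 if n=='top' else u+130];a.append(cv2.resize(c,None,fx=3,fy=3,interpolation=2))
cv2.imwrite('pics/p3.png',np.hstack(a))
f=load('top');w=pts(f)
m=np.zeros((480,640),bool);m[125:155,328:385]=1
s=m&(w[...,2]>205)&(w[...,2]<250)&(w[...,0]>640);P=w[s];print('loop',np.median(P,0),P[np.abs(P[:,1]+127)<6].mean(0))
# arm of hook: points between z 235..285 with x 515..600
s=(w[...,2]>225)&(w[...,2]<290)&(w[...,0]>525)&(w[...,0]<635)&(abs(w[...,1]+130)<35);P=w[s]
for x in range(525,635,10):
    q=P[abs(P[:,0]-x)<5]; 
    if len(q):print(x,len(q),np.round(np.median(q,0)))
o=ctrl.get_obs();print(o['eef_pos'],o['ft_force'],o['ee_rot'][:,0])
E
```

```text
loop [ 657.80454212 -129.86240258  231.85275116] [ 658.08769707 -126.77903068  225.86942487]
575 14 [ 578. -131.  272.]
585 20 [ 585. -131.  274.]
595 18 [ 595. -129.  268.]
605 7 [ 602. -129.  257.]
[ 501.66319997 -139.61175702  226.03767692] [ 0.74103968 -0.65933968 -3.29959437] [ 9.96118911e-01  8.80139865e-02 -8.08786687e-04]
```

View pics/p3.png

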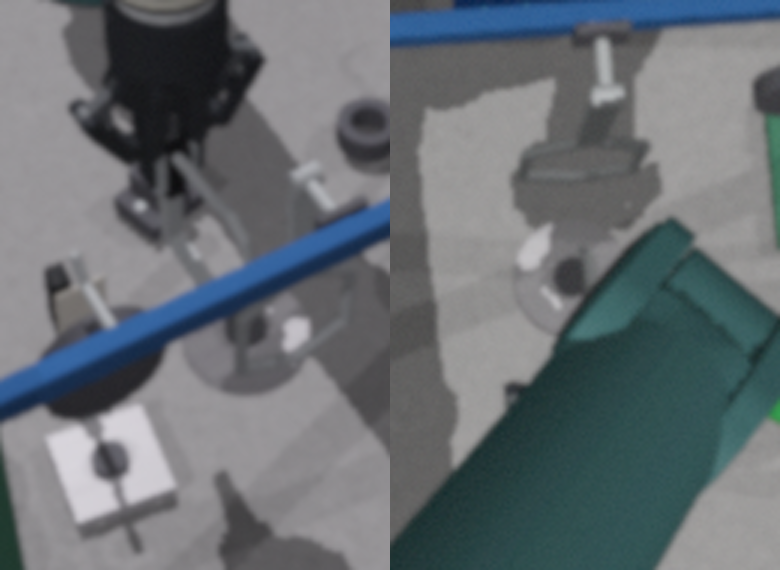

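The carrier is held upright. In the scene half its hook tip is at about (240,250), and in the top half its disc is at (570,280) just in front of the loop at (580,160). The saddle measures about 270 mm high, so it should pass. I'll check the wrist against the rail before going in.

```bash
python3 - <<'E'
from h import *
f=load('top');w=pts(f);c=f['color'].astype(int)
s=(w[...,2]>300)&(w[...,0]<620)&(abs(w[...,1])<350)&(c[...,2]<c[...,1]+15)
P=w[s]
for z in range(300,900,50):
    q=P[(P[:,2]>=z)&(P[:,2]<z+50)]
    if len(q)>3: print(z,len(q),np.round(q[q[:,0].argmax()]))
E
```

```text
300 432 [510. -81. 319.]
350 91 [114.  18. 398.]
400 120 [129.   9. 449.]
450 102 [146.  11. 499.]
500 41 [ 553. -127.  550.]
550 2677 [ 555. -134.  553.]
600 2683 [ 511. -100.  600.]
650 3698 [463. -90. 650.]
700 5578 [425. -55. 700.]
750 9736 [387. -14. 750.]
800 12892 [360.   5. 800.]
850 114 [317. 115. 851.]
```

>>> carry_out --deltas '[{"grip":0,"translation":[1,0,0],"dr":[0,0,0]},{"grip":0,"translation":[2,0,0],"dr":[0,0,0]},{"grip":0,"translation":[3,0,0],"dr":[0,0,0]},{"grip":0,"translation":[4,0,0],"dr":[0,0,0]},{"grip":0,"translation":[5,0,0],"dr":[0,0,0]},{"grip":0,"translation":[6,0,0],"dr":[0,0,0]},{"grip":0,"translation":[7,0,0],"dr":[0,0,0]},{"grip":0,"translation":[7.6,0,0],"dr":[0,0,0]},{"grip":0,"translation":[7.6,0,0],"dr":[0,0,0]},{"grip":0,"translation":[7.6,0,0],"dr":[0,0,0]}]'

```text
time: 6.8
eef_pos: [577.5, -134.4, 226.2]
ee_rot: [[0.996, 0.086, -0.001], [0.086, -0.996, 0.0], [-0.001, -0.0, -1.0]]
ft_force: [0.2, 1.0, -4.0]
finger_gap: 0.181
gripper_force: 58.8
```

```bash
python3 - <<'E'
from h import *
a=[]
for n,(v,u) in (('scene',(210,230)),('top',(90,290))):
    f=grab(n);c=cv2.cvtColor(f['color'],4)[v:v+190,u:u+130];a.append(cv2.resize(c,None,fx=3,fy=3,interpolation=2))
cv2.imwrite('pics/p4.png',np.hstack(a))
E
```

```text
(no output)
```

View pics/p4.png

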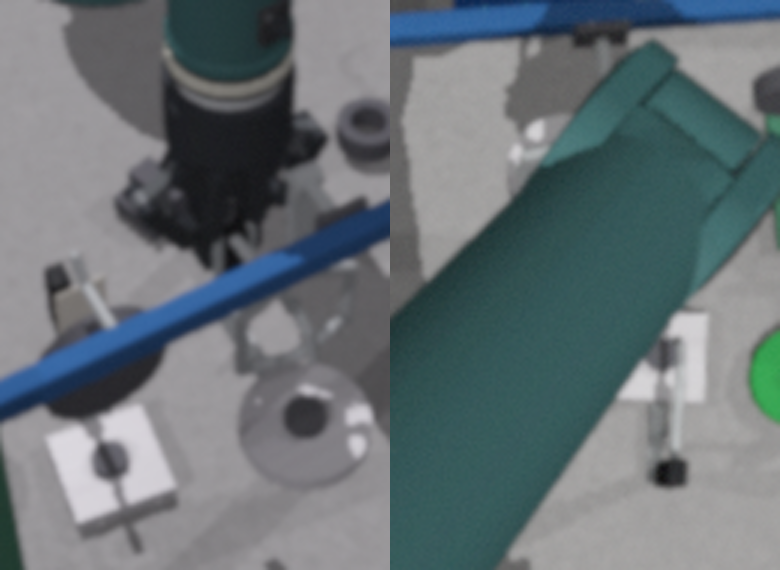

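The disc is now past the loop at (305,415), and the loop's lower corner is undisturbed at (240,365) with no contact force. Lowering now.

>>> carry_out --deltas '[{"grip":0,"translation":[0,0,0.7],"dr":[0,0,0]},{"grip":0,"translation":[0,0,1.4],"dr":[0,0,0]},{"grip":0,"translation":[0,0,2.1],"dr":[0,0,0]},{"grip":0,"translation":[0,0,2.8],"dr":[0,0,0]},{"grip":0,"translation":[0,0,3.3],"dr":[0,0,0]},{"grip":0,"translation":[0,0,3.7],"dr":[0,0,0]},{"grip":0,"translation":[0,0,4.0],"dr":[0,0,0]},{"grip":0,"translation":[0,0,4.1],"dr":[0,0,0]},{"grip":0,"translation":[0,0,4.1],"dr":[0,0,0]}]'

```text
time: 7.8
eef_pos: [578.5, -134.4, 185.7]
ee_rot: [[0.996, 0.087, 0.001], [0.087, -0.996, -0.0], [0.001, 0.0, -1.0]]
ft_force: [-0.1, 0.2, -2.0]
finger_gap: 0.177
gripper_force: 59.2
```

>>> carry_out --deltas '[{"grip":0,"translation":[0,0,0.1],"dr":[0,0,0]},{"grip":0,"translation":[0,0,0.2],"dr":[0,0,0]},{"grip":0,"translation":[0,0,0.2],"dr":[0,0,0]},{"grip":0,"translation":[0,0,0.2],"dr":[0,0,0]}]'

```text
time: 8.2
eef_pos: [579.4, -134.5, 184.5]
ee_rot: [[0.996, 0.087, 0.003], [0.087, -0.996, -0.0], [0.003, 0.001, -1.0]]
ft_force: [-0.4, 1.4, 6.0]
finger_gap: 0.182
gripper_force: 60.1
```

```bash
python3 - <<'E'
from h import *
f=grab('scene');c=cv2.cvtColor(f['color'],4)[250:400,270:390];cv2.imwrite('pics/p5.png',cv2.resize(c,None,fx=4,fy=4,interpolation=2))
E
```

```text
(no output)
```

View pics/p5.png

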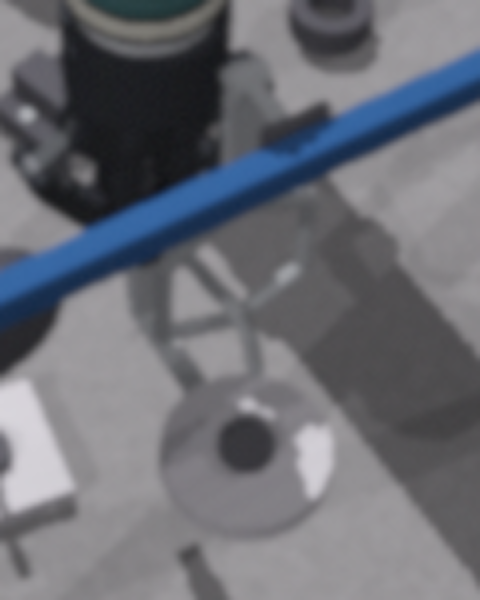

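The picture shows the hook arm crossing the loop's V bar at (240,310), with the tip in front of it at (250,360), so it is seated. I'll ease up 1 mm, open gently and back straight out.

>>> carry_out --deltas '[{"grip":0,"translation":[0,0,-0.08],"dr":[0,0,0]},{"grip":0,"translation":[0,0,-0.08],"dr":[0,0,0]},{"grip":1.8,"translation":[0,0,-0.08],"dr":[0,0,0]},{"grip":2.2,"translation":[0,0,-0.08],"dr":[0,0,0]},{"grip":3,"translation":[0,0,-0.08],"dr":[0,0,0]},{"grip":4.5,"translation":[0,0,-0.08],"dr":[0,0,0]},{"grip":6,"translation":[0,0,-0.08],"dr":[0,0,0]},{"grip":8,"translation":[0,0,-0.08],"dr":[0,0,0]},{"grip":8.5,"translation":[0,0,-0.08],"dr":[0,0,0]},{"grip":8.5,"translation":[0,0,-0.08],"dr":[0,0,0]}]'

```text
time: 9.25
eef_pos: [577.9, -134.3, 184.1]
ee_rot: [[0.996, 0.087, 0.0], [0.087, -0.996, -0.0], [0.0, 0.0, -1.0]]
ft_force: [-0.4, -0.4, -0.2]
finger_gap: 1.0
gripper_force: 0.0
```

>>> carry_out --deltas '[{"grip":8.5,"translation":[-1,0,0],"dr":[0,0,0]},{"grip":8.5,"translation":[-2,0,0],"dr":[0,0,0]},{"grip":8.5,"translation":[-3.5,0,0],"dr":[0,0,0]},{"grip":8.5,"translation":[-5,0,0],"dr":[0,0,0]},{"grip":8.5,"translation":[-7,0,0],"dr":[0,0,0]},{"grip":8.5,"translation":[-9,0,-1],"dr":[0,0,0]},{"grip":8.5,"translation":[-11,0,-2],"dr":[0,0,0]},{"grip":8.5,"translation":[-12,0,-3],"dr":[0,0,0]},{"grip":8.5,"translation":[-12,0,-4],"dr":[0,0,0]},{"grip":8.5,"translation":[-12,0,-4],"dr":[0,0,0]},{"grip":8.5,"translation":[-12,0,-4],"dr":[0,0,0]},{"grip":8.5,"translation":[-12,0,-4],"dr":[0,0,0]},{"grip":8.5,"translation":[-12,0,-4],"dr":[0,0,0]},{"grip":8.5,"translation":[-12,0,-4],"dr":[0,0,0]},{"grip":8.5,"translation":[-12,0,-4],"dr":[0,0,0]},{"grip":8.5,"translation":[-12,0,-4],"dr":[0,0,0]},{"grip":8.5,"translation":[-12,0,-4],"dr":[0,0,0]},{"grip":8.5,"translation":[-12,0,-4],"dr":[0,0,0]},{"grip":8.5,"translation":[-12,0,-4],"dr":[0,0,0]},{"grip":8.5,"translation":[-12,0,-4],"dr":[0,0,0]}]'

```text
time: 11.25
eef_pos: [458.4, -144.7, 224.1]
ee_rot: [[0.996, 0.086, 0.0], [0.086, -0.996, 0.0], [0.0, 0.0, -1.0]]
ft_force: [-0.4, -0.4, 0.9]
finger_gap: 0.993
gripper_force: 0.0
```

```bash
python3 - <<'E'
from h import *
a=[]
for n,(v,u) in (('scene',(230,230)),('top',(90,280))):
    f=grab(n);c=cv2.cvtColor(f['color'],4)[v:v+190,u:u+130];a.append(cv2.resize(c,None,fx=3,fy=3,interpolation=2))
cv2.imwrite('pics/p6.png',np.hstack(a))
w=pts(f);s=(w[...,2]>100)&(w[...,2]<150)&(w[...,0]>600)&(w[...,0]<750)&(abs(w[...,1]+125)<55)
A=np.c_[w[s][:,:2],np.ones(s.sum())];r=np.linalg.lstsq(A,w[s][:,2],rcond=None)[0];print(s.sum(),r,w[s].mean(0))
E
```

```text
852 [9.45066702e-02 4.23233854e-03 7.11238961e+01] [ 667.8261712  -122.38293788  133.71995779]
```

View pics/p6.png

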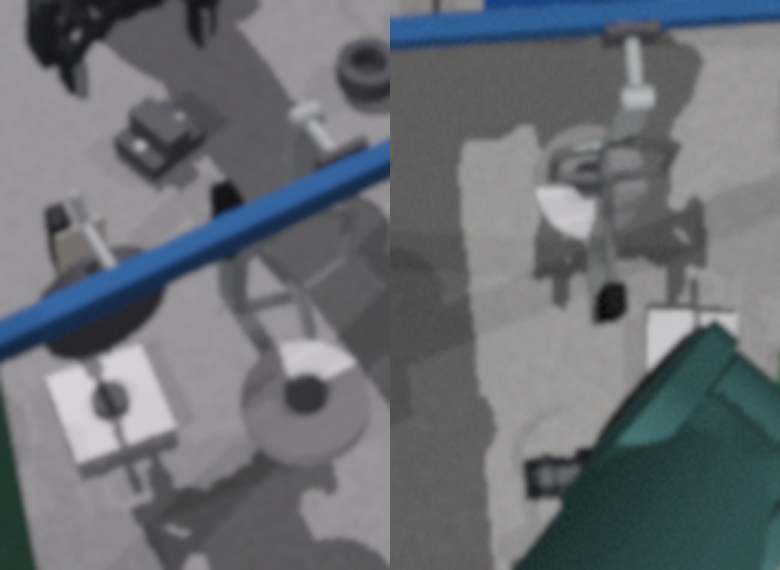

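The carrier hangs from the long link, with its hook over the bar at about (275,300) in the scene half, and the gripper is clear. I'll wait for any swing to die down.

>>> carry_out --deltas '[{"grip":8.5,"translation":[0,0,0],"dr":[0,0,0]},{"grip":8.5,"translation":[0,0,0],"dr":[0,0,0]},{"grip":8.5,"translation":[0,0,0],"dr":[0,0,0]},{"grip":8.5,"translation":[0,0,0],"dr":[0,0,0]},{"grip":8.5,"translation":[0,0,0],"dr":[0,0,0]},{"grip":8.5,"translation":[0,0,0],"dr":[0,0,0]},{"grip":8.5,"translation":[0,0,0],"dr":[0,0,0]},{"grip":8.5,"translation":[0,0,0],"dr":[0,0,0]},{"grip":8.5,"translation":[0,0,0],"dr":[0,0,0]},{"grip":8.5,"translation":[0,0,0],"dr":[0,0,0]},{"grip":8.5,"translation":[0,0,0],"dr":[0,0,0]},{"grip":8.5,"translation":[0,0,0],"dr":[0,0,0]},{"grip":8.5,"translation":[0,0,0],"dr":[0,0,0]},{"grip":8.5,"translation":[0,0,0],"dr":[0,0,0]},{"grip":8.5,"translation":[0,0,0],"dr":[0,0,0]},{"grip":8.5,"translation":[0,0,0],"dr":[0,0,0]},{"grip":8.5,"translation":[0,0,0],"dr":[0,0,0]},{"grip":8.5,"translation":[0,0,0],"dr":[0,0,0]},{"grip":8.5,"translation":[0,0,0],"dr":[0,0,0]},{"grip":8.5,"translation":[0,0,0],"dr":[0,0,0]}]'

```text
time: 13.35
eef_pos: [458.3, -144.7, 224.1]
ee_rot: [[0.996, 0.086, 0.0], [0.086, -0.996, -0.0], [0.0, 0.0, -1.0]]
ft_force: [0.5, 0.6, 0.5]
finger_gap: 0.995
gripper_force: 0.0
```

```bash
python3 - <<'E'
from h import *
for i in range(12):
    w=pts(grab('top'))
    s=(w[...,2]>100)&(w[...,2]<150)&(w[...,0]>600)&(w[...,0]<750)&(abs(w[...,1]+125)<55)
    A=np.c_[w[s][:,:2],np.ones(s.sum())];r=np.linalg.lstsq(A,w[s][:,2],rcond=None)[0]
    m=np.zeros((480,640),bool);m[115:170,328:385]=1;s2=m&(w[...,2]>222)&(w[...,2]<250)&(w[...,0]>620);print(np.round(r[:2],3),np.round(w[s].mean(0),1),np.round(w[s2].mean(0),1))
E
```

```text
[0.1   0.005] [ 667.9 -122.5  133.9] [ 652.1 -127.3  231.9]
[0.095 0.012] [ 668.  -122.5  133.8] [ 652.3 -128.2  231.7]
[0.094 0.008] [ 667.9 -122.4  133.7] [ 652.3 -127.9  231.6]
[0.096 0.008] [ 667.9 -122.5  133.8] [ 652.4 -128.2  231.7]
[0.091 0.009] [ 668.  -122.5  133.8] [ 652.5 -127.7  231.7]
[0.098 0.011] [ 667.9 -122.5  133.8] [ 652.2 -127.9  231.7]
[0.097 0.007] [ 667.9 -122.5  133.9] [ 652.2 -128.   231.9]
[0.098 0.003] [ 667.8 -122.4  133.8] [ 652.5 -127.6  231.4]
[0.093 0.004] [ 668.  -122.4  133.8] [ 652.2 -127.7  231.7]
[0.096 0.008] [ 668.  -122.5  133.8] [ 652.3 -127.8  231.5]
[0.092 0.008] [ 668.  -122.5  133.7] [ 652.2 -127.8  231.6]
[0.096 0.002] [ 667.9 -122.5  133.7] [ 652.5 -127.8  231.8]
```

```bash
python3 -c "
from station import ctrl
print(ctrl.hand_in())"
```

```text
the job is handed in; nothing more can be done
None
```

The disc carrier hangs still by its hook from the long link's lower loop, tilted about 5° (limit 17°), with the gripper open and well clear; I handed in at about 14 s and got no verdict back.

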